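Set spring tweezers to the gap lines of a bench gauge

TASK

Check the spring tweezers on the gap gauge: first put their black tip guard into the gauge's open drawer and push the drawer fully shut. Then pick up the tweezers, bring them in level from the drawer side with the tips pointing away from you, and squeeze them until the two tips hang just above the two parallel lines on the gauge's top plate, the inner edge of one tip over each line so that the clear gap between them equals the 14 mm line spacing, without touching the plate. Finish while still holding that gap steady there (do not let go), and leave the tape roll, the black marker and the petri dish where they are.

Things in the scene. Friction and masses are not known exactly. Their poses are not given: they have to be found in the camera images.
- tip_guard: loose black plastic sleeve, 46 long (its x) x 16 wide (its y) x 14 mm high, open at the +x end, 20 g, lying on the worktop; origin at the centre of its underside
- gauge: gap gauge: fixed grey bench stand with a bare aluminium top plate, 110 deep (x) x 120 wide (y) x 55 mm high; origin at the centre of its underside on the worktop; its front (drawer side) faces its own -x. Two black parallel lines on the top run along its x from near the front edge (x = -50 mm) to the centre (x = 0), at y = +7 and -7 mm; a short cross line closes them at the far end
- line_left (a point): middle of the left line (gauge x -25, y +7 mm), on the plate's top face, 55 mm above the worktop; axes as the gauge
- line_right (a point): middle of the right line (gauge x -25, y -7 mm), on the plate's top face; axes as the gauge
- drawer (a joint): opening of the gauge's only drawer in m: 0 is fully shut, 0.095 fully out; it slides out along the gauge's -x with about 1 N of friction and starts open by 75 to 90 mm
- drawer_front (a point): middle of the drawer's flat outer front face, 20 mm above the worktop, moves with the drawer. The front is 120 wide and reaches from 4 to 46 mm above the worktop, 6 mm thick, with a thumb notch 30 mm wide and 10 mm deep in its upper edge; no handle. The drawer's side walls reach 35 mm above the worktop. Shut, the outer face lies 61 mm in front of the gauge's origin
- drawer_floor (a point): point on the drawer's inner floor, 10 mm above the worktop, 46 mm behind the outer front face; moves with the drawer; axes as the gauge. Inside, the drawer is 98 long (from the front panel's inner face, 40 mm before this point in -x) x 102 mm wide; only what stands out in front of the stand is open from above
- tweezers: loose steel spring tweezers, 173 mm long, 48 g, lying flat; origin on the underside between the ribbed finger rests, near the balance point; x points to the tips, 70 mm ahead; the heel ends 103 mm behind. Finger rests: upright plates 36 long, 16 mm high, centred on the origin; width over them 31 mm at rest, 19.5 mm at 14 mm tip gap, 13 mm with tips shut
- tip_left (a point): inner face of the +y arm's tip, at its end, mid height (8 mm above the tweezers' underside; the tip is 5 mm high there). At rest the tips are 34 mm apart
- tip_right (a point): inner face of the -y arm's tip, likewise
- armleft (a joint): closing angle of the left arm in rad: 0 at rest, 0.0604 when both read this and the tip gap is 14 mm, 0.103 at the stop with the tips shut. Pivot 95 mm behind the origin; the tip gap is the sum over both arms of 3 mm + 165.6 mm x sin(0.0846 - angle). Springs back: about 4 N at the finger rests to start closing, 8 N at 14 mm gap, 11 N shut
- armright (a joint): closing angle of the right arm, likewise
- tape_roll: beige tape roll, 96 mm across, 25 mm high, loose; origin at the centre of its underside; leave alone
- marker_black: black marker pen, 112 mm long, lying on the worktop to the left of the gauge; leave alone
- petri_1: round clear dish, 60 mm across, 15 mm high, behind the gauge; leave alone

How it is judged:
On the way, in this order (a step that is already met when the one before it is completed fails the run):
1. the tip guard lies in the drawer and the drawer is fully shut (value of joint drawer below 0.005 m and x of tip_guard in the frame of drawer_floor between -0.04 and 0.058 m and y of tip_guard in the frame of drawer_floor between -0.051 and 0.051 m and z of tip_guard in the frame of drawer_floor below 0.02 m and height (world z) of tip_guard above 0.005 m), for 0.2 s.
2. the tweezers are lifted clear of the worktop in the fingers (height (world z) of tweezers above 0.03 m and contact force between tweezers and the fingers above 0.5 N), for 0.2 s.
At the end, for the whole second after the job is handed in: Drawer shut (6 mm) with the guard inside; fingers hold the tweezers at rest, level and in line with the gauge (0.25 rad), not touching it; tip gap 14 +/- 2.5 mm; each tip's inner face within 5 mm sideways of its line and along its length, mid height 3 to 25 mm above the plate (value of joint drawer below 0.006 m and x of tip_guard in the frame of drawer_floor between -0.04 and 0.058 m and y of tip_guard in the frame of drawer_floor between -0.051 and 0.051 m and z of tip_guard in the frame of drawer_floor below 0.02 m and height (world z) of tip_guard above 0.005 m and distance between tip_left and tip_right between 0.0115 and 0.0165 m and y of tip_left in the frame of line_left between -0.005 and 0.005 m and y of tip_right in the frame of line_right between -0.005 and 0.005 m and x of tip_left in the frame of line_left between -0.025 and 0.025 m and x of tip_right in the frame of line_right between -0.025 and 0.025 m and z of tip_left in the frame of line_left between 0.003 and 0.025 m and z of tip_right in the frame of line_right between 0.003 and 0.025 m and angle between tweezers's own z axis and vertical below 0.25 rad and angle between the x axis of tweezers and the x axis of gauge, either way round below 0.25 rad and contact force between tweezers and gauge below 0.05 N and contact force between tweezers and the fingers above 0.5 N and linear speed of tweezers below 0.02 m/s and velocity of joint armleft between -0.05 and 0.05 rad/s and velocity of joint armright between -0.05 and 0.05 rad/s); the arm keeps its last pose, push and grip.
It fails at once if tape roll, marker or petri dish shoved more than 30 mm (distance of any of tape_roll, marker_black, petri_1 from where it was at the start of the episode above 0.03 m).
It also fails if it takes over 64 s, if anything falls off the work surface, if the arm or the gripper's body presses on something with over 40 N, if the wrist force passes 120 N, or if a joint passes its speed limit or range.

ROBOT

A 6-joint arm with a two-finger parallel gripper is mounted at the origin on a cart in front of the work surface, level with it; the furniture and walls round the work are solid. World frame = base frame: x ahead of the robot, y to its left, z up, the work surface at z = 0. Lengths are in m, angles in rad, forces in N, time in s.
With the tool pointing down it reaches from about 0.25 to 0.775 m from the base axis. Payload 4 kg.
Tool frame: the origin (TCP) lies at the very end of the fingers, on their centre line; the grasp point (between the pads) lies 19 mm behind it; z points along the fingers, y is the direction in which the jaws open and shut (so a half turn about z gives the same grasp; the last joint's range is limited). The gripper opens to 94 mm and grips with 3 to 60 N. Pads are 16 mm wide; open, the fingers measure 119 mm over their backs; the gripper's body (75 mm by 177 mm) begins 78 mm behind the grasp point.
Start: joints at [-1.327, 0.087, 1.371, -0, 1.684, -0.103], TCP at [0.187, -0.517, 0.206] pointing down, gripper open.
Joint ranges: [-3.1, 3.1], [-0.76, 2.03], [0.27, 2.55], [-1.08, 4.22], [0.17, 2.65], [-2.57, 2.57]. Speed limits (rad/s): [2.79, 2.79, 3.14, 3.14, 3.14, 3.14].

INTERFACE

Orientations are given as a unit quaternion [x, y, z, w].
In Python, from cell import r gives the robot as it stands.
- The arm moves only by the shell command python3 -m creep 'ROWS' [OPENING] [FORCE]. ROWS is JSON, a list of rows, each an object of numbers: "x", "y", "z": the shift along the world's x, y, z scaled (see below); "yaw": the turn about the world's z scaled (see below). In form: [{"x": .., "y": .., "z": .., "yaw": ..}, ...]. A call has 1 to 5 rows; each row shifts and turns the commanded pose from where the row before left it; what a row does not reach is not made up. The controller multiplies each number of a shift by 100 cm and each number of a turn by 0.5 rad. A row lasts 1/8 s, in which the tool goes at most 62.5 mm and 10.7 degrees, less where a joint would pass 70% of its speed; a pose out of reach is approached as far as the arm can. A call with a number of a shift or a turn outside -1 to 1 is refused whole. A call with a gripper value outside its range is refused whole. OPENING is the closure, from 0 (fully open) to 1 (shut), set as the call begins (- or left out, the last holds). The fingers move at their own pace and stop on an object; FORCE is the grip in N (left out, the last holds). Time passes only in rows, so rows that do not move let the fingers close. It gives the time, the measured TCP pose, the force and the opening at its end, in the units of the state.
- r.sense(): the state, without advancing time (a new reading comes with each control period).
- r.camera(name): name is "side" or "top"; returns the picture (400x640x3 uint8, blue, green, red); there is no depth.
- r.calibration(name): a dict with "fx", "fy", "cx", "cy" (pixels), "rvec" (rotation vector, rad) and "tvec" (3), from world to camera coordinates, as OpenCV has them. Camera axes: x right, y down, z forward; pixel columns grow to the right and rows downward; lengths in m; the calibration is good to about 2 mm. A picture is of the moment at which its call begins. calibration takes no time and is no camera call.
- r.finish_job(): hands the job in, once; it reports no verdict.
The state is a dict: "time": time; "joint_positions": joint angles; "qvel": joint speeds; "joint_efforts": joint torques, N m; "ee_pos": TCP position; "tcp_rot": TCP orientation; "contact_force": force on the tool from outside, world axes, zero at the start; "ft_torque": the same for the moment, N m; "grip_width": finger opening in m.
Only numpy, scipy, OpenCV 4.12 (cv2) and the standard library are available. Lean on these libraries where they do the work, as an engineer would, in place of code of your own. Each camera call takes 0.05 s, during which the arm holds its last target.

## Working session

There is one attempt and no reset: what is moved stays moved. The work goes in short steps, Python scripts to look and compute and a shell command to move; the robot and the scene stay as the last step left them, time stands still between calls to the robot, and variables do not carry over. Pictures are saved under pics/ and viewed, and the job is handed in when it is done.

```bash
ls; mkdir -p pics; python3 - <<'E'
from cell import r
import cv2
print(r.sense())
for n in("top","side"):
    cv2.imwrite(f"pics/{n}0.png",r.camera(n)); print(n,r.calibration(n))
E
```

```text
pics
{'time': 0.0, 'joint_positions': array([-1.32702915e+00,  8.79504403e-02,  1.37222719e+00, -2.31727031e-05,
        1.68358230e+00, -1.03113456e-01]), 'qvel': array([-9.68394621e-04, -2.37230843e-04,  9.78232404e-04,  1.66800880e-03,
       -7.66986227e-05,  1.40061591e-03]), 'joint_efforts': array([ 8.32769583e-04, -3.40177953e+01, -3.02423644e+01,  7.16791023e-02,
        3.30221909e-02, -1.72293089e-04]), 'ee_pos': array([ 0.18683197, -0.51672357,  0.20432039]), 'tcp_rot': array([ 9.84996539e-01,  1.72570693e-01, -8.76316984e-05, -1.08014972e-03]), 'contact_force': array([-0.01607228, -0.86138172,  0.19880238]), 'ft_torque': array([ 0.00198964, -0.01360441,  0.02007353]), 'grip_width': 0.09431071397680524}
top {'fx': 404.83617580911437, 'fy': 404.83617580911437, 'cx': 312.2566031649637, 'cy': 195.43231865615948, 'rvec': array([ 2.15697152, -2.11114103,  0.18975408]), 'tvec': array([-0.07680671,  0.55478399,  1.24340185])}
side {'fx': 379.57484814162154, 'fy': 379.57484814162154, 'cx': 315.3984194107586, 'cy': 194.1498128965057, 'rvec': array([ 0.12393731,  2.66840657, -1.61428916]), 'tvec': array([0.55350847, 0.05896286, 0.97781887])}
```

View pics/top0.png

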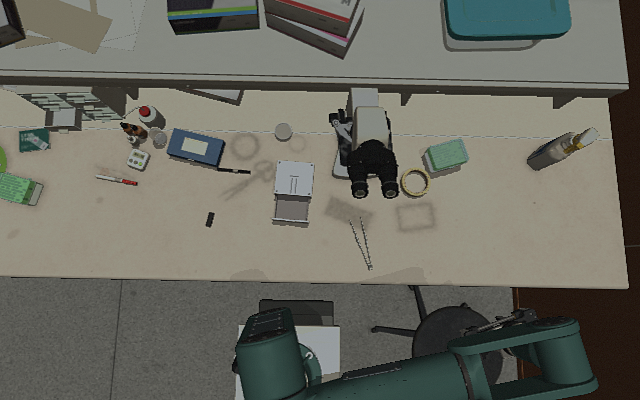

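View pics/side0.png

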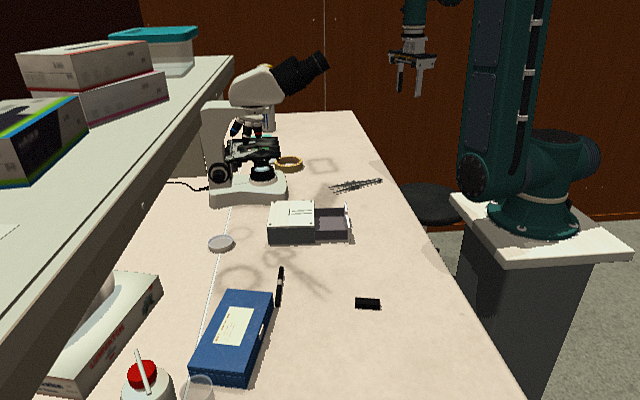

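The top view shows the guard at about (210,219), the gauge at about (294,178) with its open drawer at about (291,208), and the tweezers with tips at about (352,218)/(364,218) and heel at about (370,269). I'll enlarge the crops.

```bash
cat > h.py <<'E'
import cv2,numpy as np
from cell import r
def cal(n):
    c=r.calibration(n);K=np.array([[c['fx'],0,c['cx']],[0,c['fy'],c['cy']],[0,0,1]]);R=cv2.Rodrigues(c['rvec'])[0];return K,R,np.array(c['tvec'])
def ray(n,uv,z):
    K,R,t=cal(n);d=R.T@np.linalg.inv(K)@np.array([uv[0],uv[1],1.]);o=-R.T@t
    return o+d*(z-o[2])/d[2]
def proj(n,p):
    K,R,t=cal(n);q=K@(R@np.array(p)+t);return q[:2]/q[2]
def crop(img,x0,y0,x1,y1,s,f):
    cv2.imwrite(f,cv2.resize(img[y0:y1,x0:x1],None,fx=s,fy=s,interpolation=cv2.INTER_CUBIC))
E
python3 - <<'E'
from h import *
t=cv2.imread("pics/top0.png");s=cv2.imread("pics/side0.png")
crop(t,190,140,390,280,4,"pics/t0c.png")
crop(s,250,150,410,320,3.5,"pics/s0c.png")
for n in("top","side"):
    K,R,tt=cal(n);print(n,-R.T@tt)
E
```

```text
top [ 0.33546747 -0.06006331  1.32044943]
side [0.60550157 0.79320176 0.51978534]
```

View pics/t0c.png

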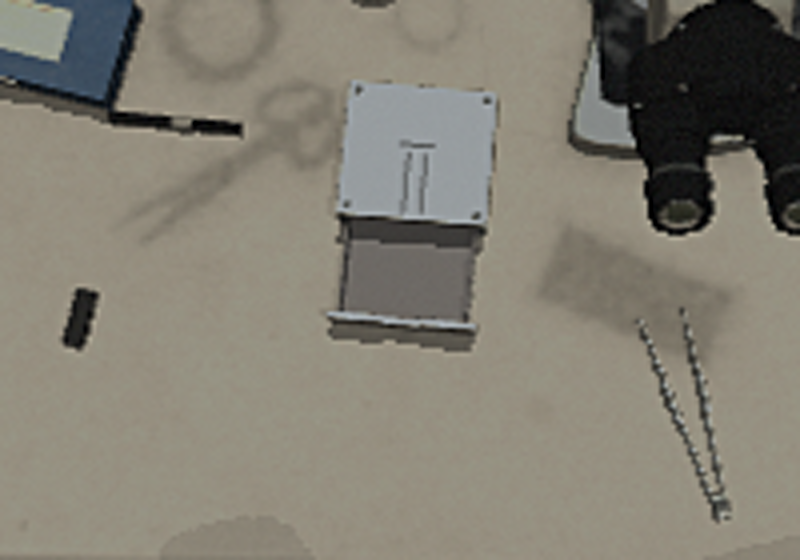

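View pics/s0c.png

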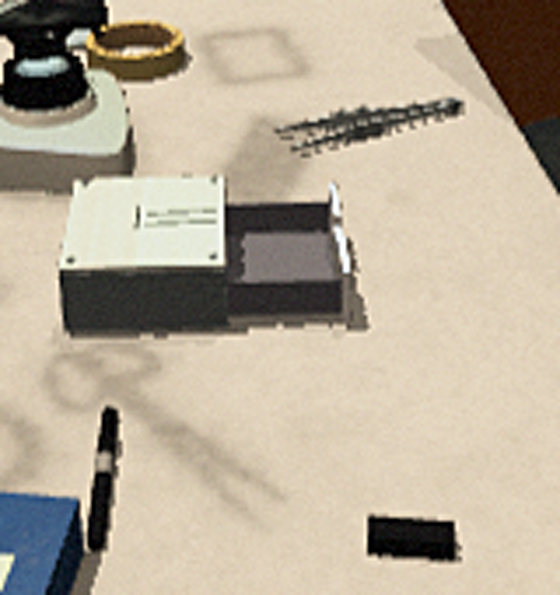

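The crops show all parts clearly. The gauge is turned by a few degrees and the tweezers by about 15 degrees. Next I'll measure.

```bash
cat > meas.py <<'E'
from h import *
t=cv2.imread("pics/top0.png");s=cv2.imread("pics/side0.png")
def blob(img,m,box):
    x0,y0,x1,y1=box;mm=np.zeros(m.shape,np.uint8);mm[y0:y1,x0:x1]=m[y0:y1,x0:x1]
    c=max(cv2.findContours(mm,cv2.RETR_EXTERNAL,cv2.CHAIN_APPROX_NONE)[0],key=cv2.contourArea);return c,mm
def wrect(n,pts,z):
    w=np.array([ray(n,p,z)[:2] for p in pts]);rc=cv2.minAreaRect((w*1000).astype(np.float32));return rc
# guard
for n,img,box in(("top",t,(200,205,220,232)),("side",s,(345,290,390,320))):
    m=((img.max(2)<60)*255).astype(np.uint8);c,mm=blob(img,m,box)
    M=cv2.moments(mm,True);uv=(M['m10']/M['m00'],M['m01']/M['m00'])
    print("guard",n,uv,ray(n,uv,.010 if n=="top" else .008),wrect(n,c[:,0],.014 if n=='top' else .007))
# gauge
hsv=t
m=((t.min(2)>150)*255).astype(np.uint8)
print("vals",t[165,285],t[210,290],t[221,290],t[190,260])
c,mm=blob(t,m,(265,150,325,200));rc=wrect("top",c[:,0],.055);print("gauge",rc, cv2.contourArea(c))
print([(p,ray("top",p,.055)[:2].round(4)) for p in cv2.approxPolyDP(cv2.convexHull(c),3,True)[:,0].tolist()])
E
python3 meas.py
```

```text
guard top (209.48, 219.09333333333333) [0.47758651 0.26692791 0.01      ] ((477.1544494628906, 265.96539306640625), (16.62314224243164, 45.31066131591797), 77.6111068725586)
guard side (367.10266159695817, 303.28897338403044) [0.47955865 0.2690795  0.008     ] ((479.5175476074219, 267.82098388671875), (27.666776657104492, 45.11977005004883), 78.85359954833984)
vals [160 157 152] [101 106 109] [45 50 55] [129 146 151]
gauge ((611.2923583984375, -5.315731048583984), (117.90957641601562, 107.65011596679688), 85.95673370361328) 1018.5
[([313, 163], array([ 0.661, -0.065])), ([310, 195], array([ 0.5563, -0.0577])), ([274, 192], array([0.5635, 0.0568])), ([278, 160], array([0.6684, 0.0478]))]
```

```bash
cat > meas2.py <<'E'
from h import *
t=cv2.imread("pics/top0.png");s=cv2.imread("pics/side0.png")
# drawer front top edge (bright strip) z=.046
sub=t.min(2)[214:224,268:314];ys,xs=np.where(sub>150)
print(sorted(zip((xs+268).tolist(),(ys+214).tolist())))
w=np.array([ray("top",(x+268,y+214),.046)[:2] for x,y in zip(xs,ys)])
g=np.array([.6113,-.0053]);a=np.radians(-4.04);Rg=np.array([[np.cos(a),np.sin(a)],[-np.sin(a),np.cos(a)]])
q=(w-g)@Rg.T;print("front strip gauge frame x",q[:,0].mean(),q[:,0].min(),q[:,0].max(),"y",q[:,1].min(),q[:,1].max())
# lines
for n,img in(("top",t),("side",s)):pass
# tweezers: local contrast
for n,img,box in(("top",t,(340,210,380,275)),("side",s,(320,172,390,198))):
    x0,y0,x1,y1=box
    g_=cv2.cvtColor(img,cv2.COLOR_BGR2GRAY).astype(np.int16);bg=cv2.medianBlur(cv2.cvtColor(img,cv2.COLOR_BGR2GRAY),31).astype(np.int16)
    m=(np.abs(g_-bg)>28)[y0:y1,x0:x1];
    ys,xs=np.where(m);w=np.array([ray(n,(x+x0,y+y0),.008)[:2] for x,y in zip(xs,ys)])
    cv2.imwrite(f"pics/m_{n}.png",cv2.resize((m*255).astype(np.uint8),None,fx=8,fy=8,interpolation=0))
    np.save(f"w_{n}.npy",w)
    c=w.mean(0);print(n,len(w),c)
    print(cv2.minAreaRect((w*1000).astype(np.float32)))
E
python3 meas2.py
```

```text
[(272, 218), (273, 218), (274, 218), (275, 218), (276, 218), (277, 218), (277, 219), (278, 219), (279, 219), (280, 219), (281, 219), (282, 219), (283, 219), (284, 219), (285, 219), (286, 220), (287, 220), (288, 220), (289, 220), (290, 220), (291, 220), (292, 220), (293, 220), (294, 220), (295, 220), (296, 220), (297, 220), (298, 220), (299, 220), (300, 220), (300, 221), (301, 221), (302, 221), (303, 221), (304, 221), (305, 221), (306, 221), (307, 221), (308, 221)]
front strip gauge frame x -0.13434304573119202 -0.13645583747793338 -0.1323841518738062 y -0.0573713639740784 0.0568653331745355
top 163 [ 0.40390266 -0.23130619]
((410.1377258300781, -232.61587524414062), (171.55267333984375, 39.02290725708008), 19.786909103393555)
side 410 [ 0.42007125 -0.22457168]
((404.61932373046875, -245.62960815429688), (251.34620666503906, 94.11930847167969), 29.31243324279785)
```

View pics/m_top.png

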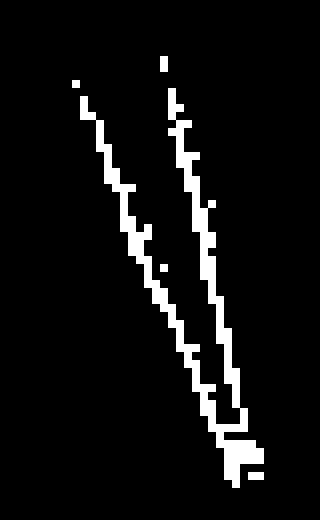

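View pics/m_side.png

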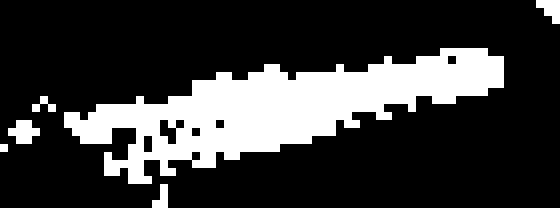

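```bash
python3 - <<'E'
from h import *
w=np.load("w_top.npy")*1000
(c,(a,b),ang)=cv2.minAreaRect(w.astype(np.float32));
th=np.radians(19.79)
for it in range(4):
    u=np.array([np.cos(th),np.sin(th)]);v=np.array([-u[1],u[0]])
    X=w@u;Y=w@v;x0=X.min()
    f=(X-x0>40)
    L=[]
    ym=np.median(Y[f]) if it==0 else None
    mid=(Y[f].max()+Y[f].min())/2 if it==0 else 0
    if it==0: split=lambda X,Y:Y>mid
    else: split=lambda X,Y:Y>np.polyval(axis,X)
    up=split(X,Y)
    p1=np.polyfit(X[f&up],Y[f&up],1);p2=np.polyfit(X[f&~up],Y[f&~up],1)
    axis=(p1+p2)/2; 
    print(np.degrees(th),"slopes",p1[0],p2[0],"len",X.max()-x0,"n",(f&up).sum(),(f&~up).sum())
    xo=(X.max()+x0)/2+16.5
    o=u*xo+v*np.polyval(axis,xo);print("origin",o,"width at origin/tip",np.polyval(p1-p2,xo),np.polyval(p1-p2,xo+70))
    th+=np.arctan(axis[0]); axis=np.array([0,0.]) if False else axis
    # re-express axis next frame
    u2=np.array([np.cos(th),np.sin(th)]);v2=np.array([-u2[1],u2[0]]);axis=np.array([0,o@v2])
s=cv2.imread("pics/side0.png");print(proj("side",[o[0]/1000,o[1]/1000,.008]))
tip=o+70*u2;heel=o-103*u2;print("tips,heel px side",proj("side",[*tip/1000,.008]),proj("side",[*heel/1000,.008]))
E
```

```text
19.79 slopes 0.04705638302703659 -0.13355247958848382 len 171.55362030741173 n 61 59
origin [ 424.92259503 -224.96961644] width at origin/tip 25.4681815683738 38.11080195146023
17.31361253183996 slopes 0.09031412592559163 -0.09192028694938963 len 170.9809450814032 n 61 60
origin [ 424.45179202 -225.04406644] width at origin/tip 25.320563268854535 38.07697217010322
17.267599417790816 slopes 0.09112056269200865 -0.09111285770340108 len 170.9692524549015 n 61 60
origin [ 424.44254282 -225.04597132] width at origin/tip 25.318842675320646 38.07518210299932
17.267820149455023 slopes 0.09111669381779104 -0.09111673077882768 len 170.96930880936264 n 61 60
origin [ 424.44258716 -225.04596219] width at origin/tip 25.31885088523527 38.075190606998575
[352.64203026 184.98043349]
tips,heel px side [331.46679909 189.3269512 ] [382.34763448 178.88293524]
```

```bash
python3 -m creep '[{"x":0.02,"y":0.055,"yaw":-0.08},{"x":0.02,"y":0.055,"yaw":-0.08},{"x":0.02,"y":0.055,"yaw":-0.08},{"x":0.02,"y":0.055,"yaw":-0.08},{"x":0.02,"y":0.055,"yaw":-0.08}]'
```

```text
invalid input
```

```bash
python3 -m creep '[{"x":0.02,"y":0.055,"z":0,"yaw":-0.08},{"x":0.02,"y":0.055,"z":0,"yaw":-0.08},{"x":0.02,"y":0.055,"z":0,"yaw":-0.08},{"x":0.02,"y":0.055,"z":0,"yaw":-0.08},{"x":0.02,"y":0.055,"z":0,"yaw":-0.08}]' 0 20
```

```text
time: 0.72
ee_pos: [0.2871, -0.2403, 0.2051]
tcp_rot: [0.997, 0.072, 0.0, -0.0]
contact_force: [1.3, -0.7, 0.4]
grip_width: 0.094
```

```bash
python3 -m creep '[{"x":0.021,"y":0.056,"z":0,"yaw":-0.08},{"x":0.021,"y":0.056,"z":0,"yaw":-0.08},{"x":0.021,"y":0.056,"z":0,"yaw":-0.08},{"x":0.021,"y":0.056,"z":0,"yaw":-0.08},{"x":0.021,"y":0.056,"z":0,"yaw":-0.08}]' && python3 -m creep '[{"x":0.021,"y":0.056,"z":0,"yaw":-0.08},{"x":0.021,"y":0.056,"z":0,"yaw":-0.08},{"x":0.021,"y":0.056,"z":0,"yaw":-0.08},{"x":0.021,"y":0.056,"z":-0.02,"yaw":-0.08},{"x":0,"y":0,"z":-0.04,"yaw":0}]'; python3 - <<'E'
from h import *
cv2.imwrite("pics/t1.png",r.camera("top"));s=r.camera("side");crop(s,250,150,450,320,4,"pics/s1.png")
E
```

```text
time: 1.35
ee_pos: [0.392, 0.0397, 0.2053]
tcp_rot: [1.0, -0.027, 0.0, 0.0]
contact_force: [0.5, 0.1, 0.6]
grip_width: 0.0939
time: 1.98
ee_pos: [0.4771, 0.2652, 0.1453]
tcp_rot: [0.995, -0.104, 0.001, -0.001]
contact_force: [-0.9, -0.4, -1.0]
grip_width: 0.0941
```

View pics/s1.png

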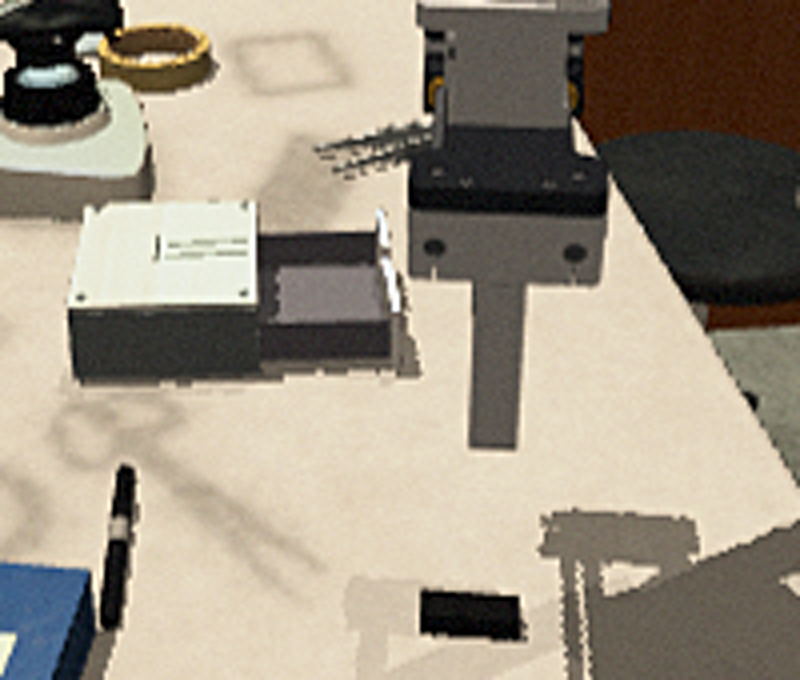

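The side view shows the open fingers above the guard (guard at crop (470,613)), and nothing else is close. I'll lower and grip.

```bash
python3 -m creep '[{"x":0.001,"y":0.002,"z":-0.05,"yaw":0},{"x":0,"y":0,"z":-0.05,"yaw":0},{"x":0,"y":0,"z":-0.03,"yaw":0},{"x":0,"y":0,"z":-0.008,"yaw":0},{"x":0,"y":0,"z":0,"yaw":0}]' && python3 -m creep '[{"x":0,"y":0,"z":0,"yaw":0},{"x":0,"y":0,"z":0,"yaw":0},{"x":0,"y":0,"z":0,"yaw":0},{"x":0,"y":0,"z":0,"yaw":0}]' 1 15
```

```text
time: 2.7
ee_pos: [0.4776, 0.2631, 0.009]
tcp_rot: [0.994, -0.107, 0.001, -0.0]
contact_force: [-0.3, -0.5, 0.2]
grip_width: 0.0938
time: 3.2
ee_pos: [0.4769, 0.2633, 0.008]
tcp_rot: [0.994, -0.106, 0.0, -0.0]
contact_force: [-1.0, -0.8, 0.2]
grip_width: 0.0572
```

```bash
python3 -m creep '[{"x":0,"y":0,"z":-0.004,"yaw":0},{"x":0,"y":0,"z":0,"yaw":0},{"x":0,"y":0,"z":0,"yaw":0},{"x":0,"y":0,"z":0,"yaw":0},{"x":0,"y":0,"z":0,"yaw":0}]' && python3 -m creep '[{"x":0,"y":0,"z":0,"yaw":0},{"x":0,"y":0,"z":0.03,"yaw":0},{"x":0,"y":0,"z":0.04,"yaw":0},{"x":0,"y":0,"z":0.01,"yaw":0}]'; python3 - <<'E'
from h import *
s=r.camera("side");crop(s,300,180,460,320,5,"pics/s2.png")
g=np.array([.6113,-.0053]);a=np.radians(-4.04);u=np.array([np.cos(a),np.sin(a)])
# opening 76: open area gauge x from -0.131 to -0.055
print("place",g+u*-.094, r.sense()['ee_pos'])
E
```

```text
time: 3.82
ee_pos: [0.4768, 0.2632, 0.0037]
tcp_rot: [0.994, -0.106, 0.0, 0.0]
contact_force: [0.1, 0.3, -0.9]
grip_width: 0.0156
time: 4.32
ee_pos: [0.4786, 0.264, 0.0868]
tcp_rot: [0.994, -0.106, 0.003, -0.001]
contact_force: [0.5, 0.7, -1.0]
grip_width: 0.016
place [0.51753358 0.00132257] [0.4783667  0.26391124 0.08658399]
```

View pics/s2.png

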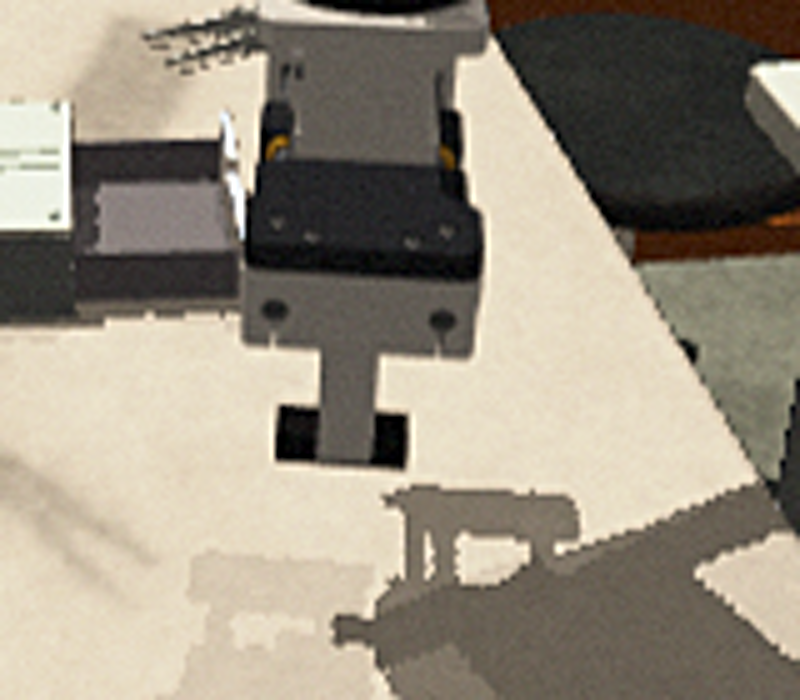

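The guard is gripped centrally, in the middle of the picture. Next I'll carry it over the drawer.

```bash
python3 -m creep '[{"x":0.008,"y":-0.0525,"z":0,"yaw":0.057},{"x":0.008,"y":-0.0525,"z":0,"yaw":0.057},{"x":0.008,"y":-0.0525,"z":0,"yaw":0.057},{"x":0.008,"y":-0.0525,"z":0,"yaw":0.057},{"x":0.007,"y":-0.0525,"z":0,"yaw":0.057}]' && python3 -m creep '[{"x":0,"y":0,"z":0,"yaw":0},{"x":0,"y":0,"z":0,"yaw":0}]'; python3 - <<'E'
from h import *
s=r.camera("side");crop(s,250,150,410,270,5,"pics/s3.png");t=r.camera("top");crop(t,240,150,350,240,6,"pics/t3.png")
E
```

```text
time: 5.0
ee_pos: [0.5147, -0.0008, 0.0816]
tcp_rot: [0.999, -0.035, -0.001, -0.0]
contact_force: [1.5, 0.2, -0.3]
grip_width: 0.0155
time: 5.25
ee_pos: [0.5148, 0.0012, 0.0822]
tcp_rot: [0.999, -0.036, -0.001, -0.0]
contact_force: [0.1, 0.3, -0.4]
grip_width: 0.0156
```

View pics/s3.png

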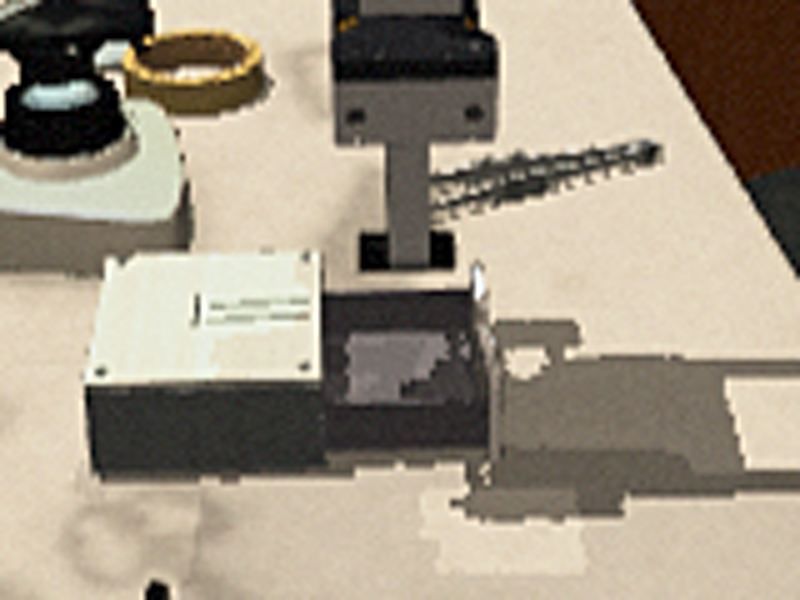

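View pics/t3.png

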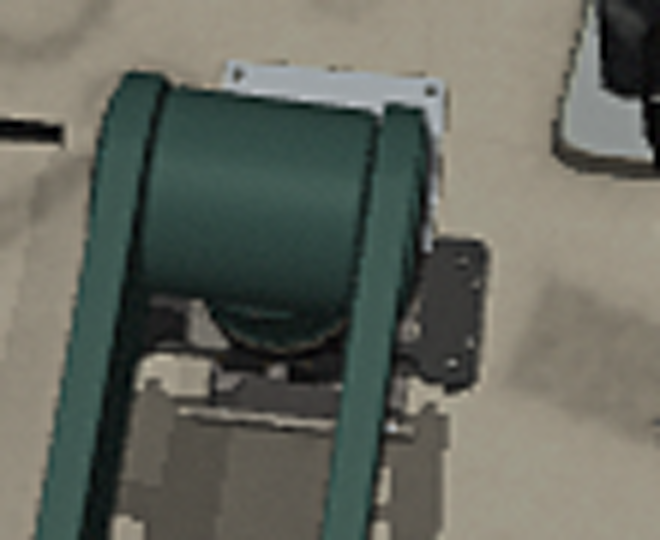

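The side view shows the guard (crop 360–455, 235–270) above the drawer, clear of the front and the stand. I'll lower it in and release with a partial opening.

```bash
python3 -m creep '[{"x":0.002,"y":0,"z":-0.03,"yaw":0},{"x":0,"y":0,"z":-0.02,"yaw":0},{"x":0,"y":0,"z":-0.01,"yaw":0},{"x":0,"y":0,"z":-0.006,"yaw":0},{"x":0,"y":0,"z":0,"yaw":0}]' && python3 -m creep '[{"x":0,"y":0,"z":0,"yaw":0},{"x":0,"y":0,"z":0,"yaw":0},{"x":0,"y":0,"z":0,"yaw":0}]' 0.6
```

```text
time: 5.98
ee_pos: [0.5178, 0.0011, 0.0178]
tcp_rot: [0.999, -0.035, 0.0, 0.0]
contact_force: [0.6, 0.5, -0.1]
grip_width: 0.0158
time: 6.35
ee_pos: [0.5181, 0.0006, 0.0182]
tcp_rot: [0.999, -0.035, 0.0, 0.0]
contact_force: [0.8, 1.0, -0.5]
grip_width: 0.0373
```

```bash
python3 -m creep '[{"x":0,"y":0,"z":0.04,"yaw":0},{"x":0,"y":0,"z":0.04,"yaw":0},{"x":0,"y":0,"z":0,"yaw":0},{"x":-0.045,"y":0.003,"z":0,"yaw":0},{"x":-0.045,"y":0.003,"z":0,"yaw":0}]' && python3 -m creep '[{"x":0,"y":0,"z":-0.03,"yaw":0}]'; python3 - <<'E'
from h import *
s=r.camera("side");crop(s,250,150,410,270,5,"pics/s4.png");t=r.camera("top");crop(t,240,150,350,240,6,"pics/t4.png")
E
```

```text
time: 6.98
ee_pos: [0.4259, 0.0068, 0.096]
tcp_rot: [0.999, -0.035, -0.002, -0.0]
contact_force: [-1.6, 0.6, 0.5]
grip_width: 0.0377
time: 7.1
ee_pos: [0.4269, 0.0068, 0.0683]
tcp_rot: [0.999, -0.035, 0.002, 0.0]
contact_force: [0.2, 0.2, -1.0]
grip_width: 0.0377
```

View pics/s4.png

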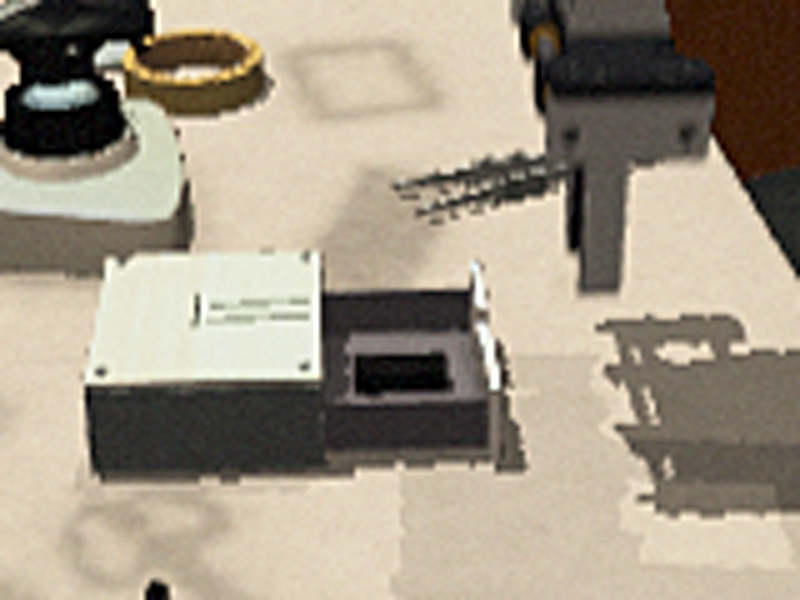

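View pics/t4.png

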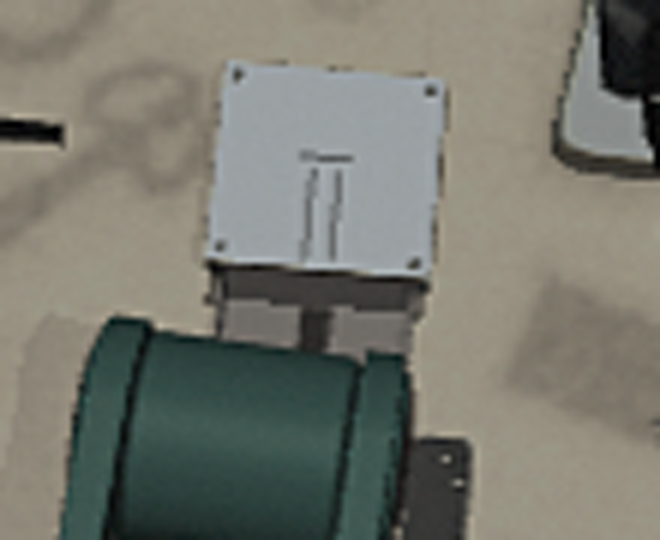

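The guard lies flat on the drawer floor (crop 355–450, 352–395). Now I'll push the drawer shut along the gauge axis.

```bash
python3 -m creep '[{"x":0,"y":0,"z":-0.03,"yaw":0},{"x":0,"y":0,"z":-0.02,"yaw":0},{"x":0.02,"y":-0.001,"z":0,"yaw":0},{"x":0.015,"y":-0.001,"z":0,"yaw":0},{"x":0.01,"y":-0.001,"z":0,"yaw":0}]' && python3 -m creep '[{"x":0.012,"y":-0.001,"z":0,"yaw":0},{"x":0.012,"y":-0.001,"z":0,"yaw":0},{"x":0.012,"y":-0.001,"z":0,"yaw":0},{"x":0.012,"y":-0.001,"z":0,"yaw":0},{"x":0.01,"y":-0.001,"z":0,"yaw":0}]'
```

```text
time: 7.82
ee_pos: [0.4734, 0.0038, 0.0177]
tcp_rot: [0.999, -0.035, -0.001, -0.0]
contact_force: [-1.7, 0.5, -0.2]
grip_width: 0.0375
time: 8.45
ee_pos: [0.5316, -0.0013, 0.0177]
tcp_rot: [0.999, -0.035, 0.0, 0.0]
contact_force: [-0.9, 1.6, -0.0]
grip_width: 0.0377
```

```bash
python3 -m creep '[{"x":0.005,"y":0,"z":0,"yaw":0},{"x":0.004,"y":0,"z":0,"yaw":0},{"x":0.003,"y":0,"z":0,"yaw":0}]' && python3 -m creep '[{"x":0.002,"y":0,"z":0,"yaw":0},{"x":0.002,"y":0,"z":0,"yaw":0}]'
```

```text
time: 8.82
ee_pos: [0.5412, -0.0016, 0.0176]
tcp_rot: [0.999, -0.035, -0.002, 0.0]
contact_force: [-8.5, -1.6, 6.9]
grip_width: 0.0377
time: 9.07
ee_pos: [0.5411, -0.0016, 0.0176]
tcp_rot: [0.999, -0.035, -0.007, 0.001]
contact_force: [-18.5, -1.7, 13.2]
grip_width: 0.0371
```

The drawer is against its stop: the force climbs while the position holds. I'll back off and check.

```bash
python3 -m creep '[{"x":-0.02,"y":0,"z":0,"yaw":0},{"x":-0.04,"y":0,"z":0,"yaw":0},{"x":-0.05,"y":-0.01,"z":0.03,"yaw":0.1},{"x":-0.02,"y":-0.04,"z":0.05,"yaw":0.15},{"x":0,"y":-0.05,"z":0.01,"yaw":0.15}]' 0.3; python3 - <<'E'
from h import *
s=r.camera("side");crop(s,250,150,410,270,5,"pics/s5.png");t=r.camera("top");cv2.imwrite("pics/t5f.png",t);crop(t,240,150,350,240,6,"pics/t5.png")
E
```

```text
time: 9.7
ee_pos: [0.4194, -0.0993, 0.1083]
tcp_rot: [0.998, 0.067, 0.004, 0.002]
contact_force: [0.9, -0.6, -1.5]
grip_width: 0.0661
```

View pics/s5.png

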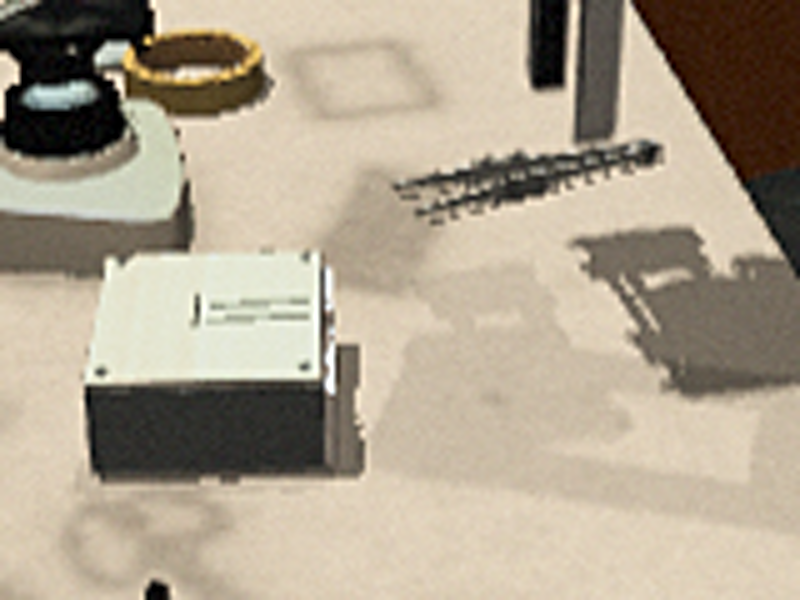

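View pics/t5.png

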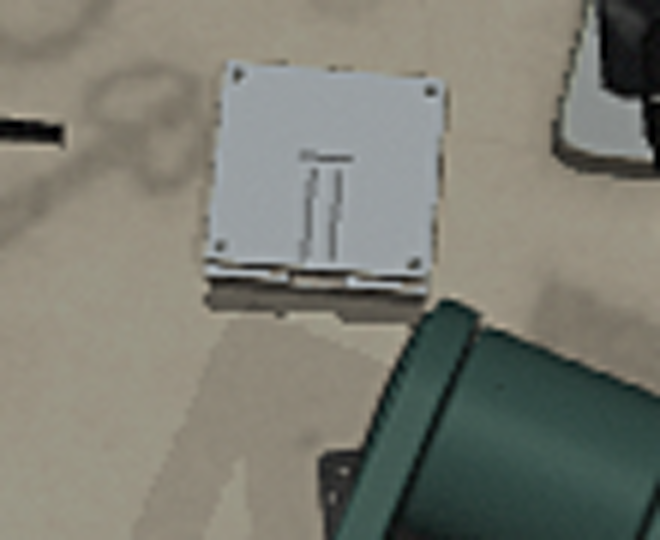

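The drawer is flush shut (its front forms a thin strip along the plate edge). Next I'll measure the line axis in both views and move above the tweezers.

```bash
python3 - <<'E'
from h import *
t=cv2.imread("pics/t5f.png");s=cv2.imread("pics/side0.png")
g=np.array([.6113,-.0053]);a=np.radians(-4.04);Rg=np.array([[np.cos(a),np.sin(a)],[-np.sin(a),np.cos(a)]])
for n,img,box in(("top",t,(287,166,300,194)),("side",s,(290,208,313,217))):
    x0,y0,x1,y1=box;G=cv2.cvtColor(img,cv2.COLOR_BGR2GRAY).astype(float)[y0:y1,x0:x1]
    D=np.clip(np.median(G)-G-15,0,None);ys,xs=np.where(D>0)
    w=np.array([ray(n,(x+x0,y+y0),.055)[:2] for x,y in zip(xs,ys)]);q=(w-g)@Rg.T*1000;wt=D[ys,xs]
    # keep -46..-4
    k=(q[:,0]>-45)&(q[:,0]<-6);q=q[k];wt=wt[k]
    for nm,m in(("L",q[:,1]>np.average(q[:,1],weights=wt)),("R",q[:,1]<=np.average(q[:,1],weights=wt))):
        p=np.polyfit(q[m,0],q[m,1],1,w=np.sqrt(wt[m]));print(n,nm,m.sum(),"y at -25:",np.polyval(p,-25).round(2),"slope deg",np.degrees(p[0]).round(2))
E
python3 -m creep '[{"x":0.001,"y":-0.03,"z":0,"yaw":0.085},{"x":0.001,"y":-0.035,"z":0,"yaw":0.085},{"x":0.001,"y":-0.035,"z":0,"yaw":0.085},{"x":0.002,"y":-0.026,"z":-0.02,"yaw":0.08},{"x":0,"y":0,"z":-0.02,"yaw":0}]'
```

```text
top L 17 y at -25: 7.11 slope deg 1.52
top R 15 y at -25: -7.02 slope deg -0.86
side L 29 y at -25: 7.18 slope deg 0.79
side R 25 y at -25: -6.65 slope deg 3.09
time: 10.42
ee_pos: [0.4237, -0.2257, 0.0636]
tcp_rot: [0.989, 0.147, 0.001, 0.0]
contact_force: [-0.2, -0.4, 0.4]
grip_width: 0.0653
```

The line axis agrees with the gauge frame to within about 0.3 mm. I'll check alignment above the tweezers.

```bash
python3 - <<'E'
from h import *
s=r.camera("side");crop(s,310,140,410,220,7,"pics/s6.png")
E
```

```text
(no output)
```

View pics/s6.png

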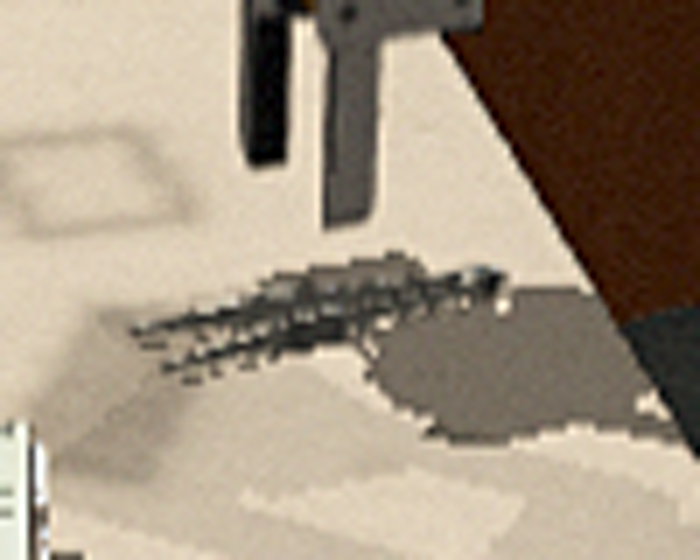

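The fingers straddle the finger rests (near finger at crop (345,225), rests around (310,330)). I'll lower and start to squeeze.

```bash
python3 -m creep '[{"x":0.001,"y":0.001,"z":-0.03,"yaw":0},{"x":0,"y":0,"z":-0.02,"yaw":0},{"x":0,"y":0,"z":-0.01,"yaw":0},{"x":0,"y":0,"z":0,"yaw":0}]' && python3 -m creep '[{"x":0,"y":0,"z":0,"yaw":0},{"x":0,"y":0,"z":0,"yaw":0},{"x":0,"y":0,"z":0,"yaw":0},{"x":0,"y":0,"z":0,"yaw":0},{"x":0,"y":0,"z":0,"yaw":0}]' 0.75 30
```

```text
time: 10.98
ee_pos: [0.424, -0.2229, 0.0039]
tcp_rot: [0.989, 0.148, -0.0, -0.0]
contact_force: [0.4, 0.4, 0.3]
grip_width: 0.0656
time: 11.6
ee_pos: [0.4245, -0.224, 0.0047]
tcp_rot: [0.989, 0.148, 0.0, 0.001]
contact_force: [0.5, -0.6, 1.6]
grip_width: 0.0239
```

```bash
python3 -m creep '[{"x":0,"y":0,"z":-0.002,"yaw":0},{"x":0,"y":0,"z":0,"yaw":0},{"x":0,"y":0,"z":0,"yaw":0}]' 0.793 30 && python3 -m creep '[{"x":0,"y":0,"z":0.01,"yaw":0},{"x":0,"y":0,"z":0.02,"yaw":0},{"x":0,"y":0,"z":0.03,"yaw":0},{"x":0,"y":0,"z":0.02,"yaw":0},{"x":0,"y":0,"z":0.01,"yaw":0}]'; python3 - <<'E'
from h import *
s=r.camera("side");crop(s,310,140,410,220,7,"pics/s7.png")
E
```

```text
time: 11.98
ee_pos: [0.4253, -0.225, 0.0043]
tcp_rot: [0.989, 0.148, 0.001, 0.002]
contact_force: [-0.9, -1.0, 7.3]
grip_width: 0.0196
time: 12.6
ee_pos: [0.4244, -0.2236, 0.0934]
tcp_rot: [0.989, 0.148, 0.0, 0.0]
contact_force: [0.0, 0.3, -1.1]
grip_width: 0.0199
```

View pics/s7.png

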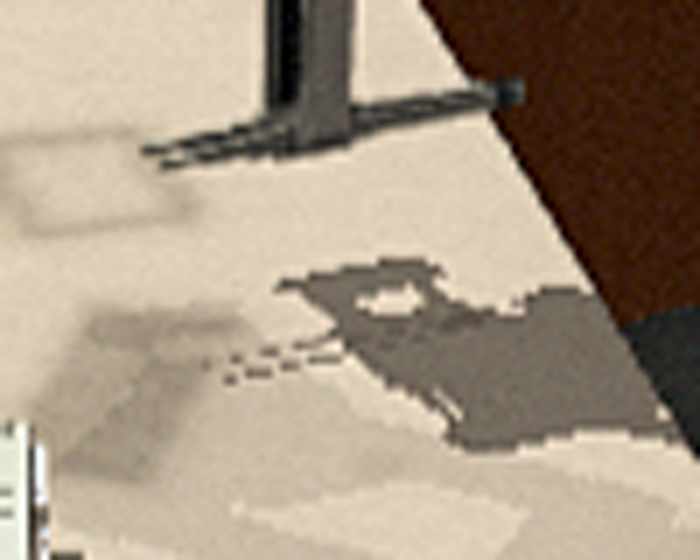

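The tweezers are lifted, level and held at 19.9 mm (tips at crop (150,150)–(165,163)). I'll carry them round in front of the gauge.

```bash
python3 -m creep '[{"x":0,"y":0.015,"z":0.01,"yaw":-0.06},{"x":0,"y":0.025,"z":0,"yaw":-0.08},{"x":0,"y":0.03,"z":0,"yaw":-0.1},{"x":0,"y":0.03,"z":0,"yaw":-0.1},{"x":0,"y":0.03,"z":0,"yaw":-0.1}]' && python3 -m creep '[{"x":0,"y":0.03,"z":0,"yaw":-0.1},{"x":0,"y":0.03,"z":0,"yaw":-0.1},{"x":0,"y":0.025,"z":0,"yaw":-0.096},{"x":0,"y":0.01,"z":0,"yaw":0},{"x":0,"y":0,"z":0,"yaw":0}]' && python3 -m creep '[{"x":0.015,"y":0,"z":0,"yaw":0},{"x":0.02,"y":0,"z":0,"yaw":0},{"x":0.02,"y":0,"z":0,"yaw":0},{"x":0.02,"y":0,"z":0,"yaw":0},{"x":0.015,"y":0,"z":0,"yaw":0}]'; python3 -m creep '[{"x":0,"y":0,"z":0,"yaw":0},{"x":0,"y":0,"z":0,"yaw":0}]';python3 - <<'E'
from h import *
s=r.camera("side");cv2.imwrite("pics/s8f.png",s);crop(s,260,150,380,240,6,"pics/s8.png");t=r.camera("top");cv2.imwrite("pics/t8f.png",t);crop(t,240,150,350,240,7,"pics/t8.png")
E
```

```text
time: 13.28
ee_pos: [0.4233, -0.0923, 0.1011]
tcp_rot: [0.999, 0.037, -0.001, -0.0]
contact_force: [0.6, -0.2, 1.1]
grip_width: 0.0195
time: 13.9
ee_pos: [0.4238, 0.0016, 0.1017]
tcp_rot: [0.999, -0.035, -0.001, 0.0]
contact_force: [-0.1, -0.2, -0.7]
grip_width: 0.0198
time: 14.52
ee_pos: [0.5157, 0.0005, 0.1019]
tcp_rot: [0.999, -0.036, -0.0, 0.0]
contact_force: [0.0, -0.5, 0.4]
grip_width: 0.0197
time: 14.78
ee_pos: [0.5138, 0.0012, 0.102]
tcp_rot: [0.999, -0.036, -0.0, 0.0]
contact_force: [0.7, 0.2, -1.1]
grip_width: 0.0195
```

View pics/s8.png

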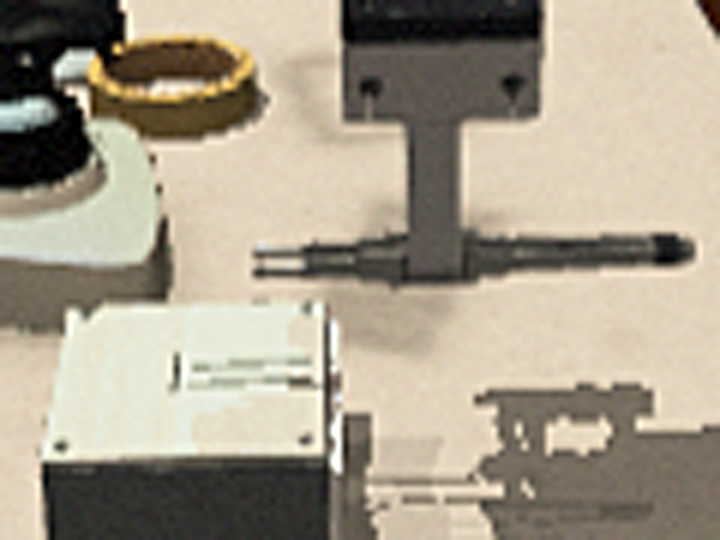

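View pics/t8.png

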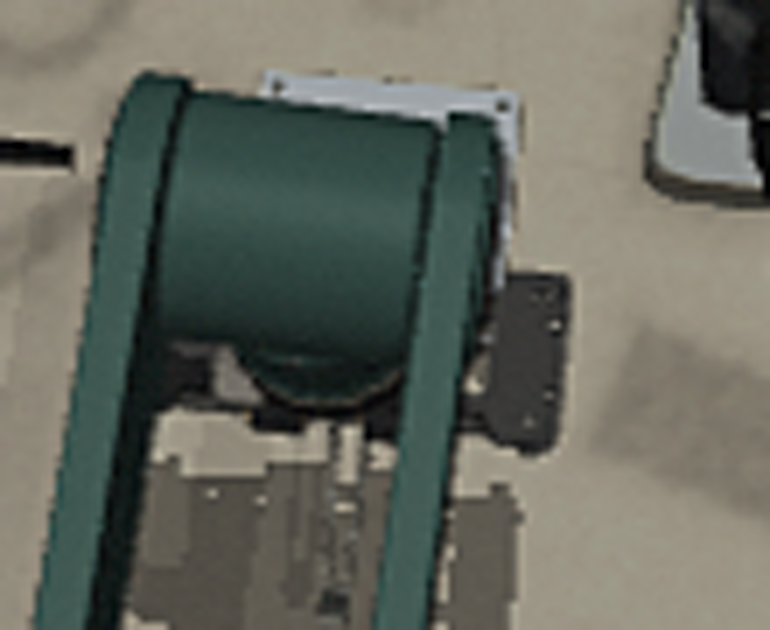

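```bash
python3 - <<'E'
from h import *
a=np.radians(-4.04);u=np.array([np.cos(a),np.sin(a)]);v=np.array([-u[1],u[0]]);p=np.array([.514,.0012])
for zz in(.100,.104,.108,.112):
    print(zz,[proj("side",[*(p+u*.07+v*k),zz]).round(1) for k in(.007,-.007)],"heel",proj("side",[*(p-u*.103),zz]).round(1),proj("top",[*(p-u*.103),zz]).round(1))
t=cv2.imread("pics/t8f.png");crop(t,270,205,310,245,14,"pics/t8b.png")
s=cv2.imread("pics/s8f.png");crop(s,296,180,380,204,9,"pics/s8b.png")
E
```

```text
0.1 [array([302.3, 196.5]), array([302.4, 193.7])] heel [375.3 193.3] [287.  239.5]
0.104 [array([302.2, 195. ]), array([302.3, 192.2])] heel [375.4 191.8] [286.9 239.5]
0.108 [array([302.1, 193.5]), array([302.3, 190.7])] heel [375.4 190.3] [286.8 239.4]
0.112 [array([302.1, 191.9]), array([302.2, 189.2])] heel [375.5 188.8] [286.7 239.3]
```

View pics/t8b.png

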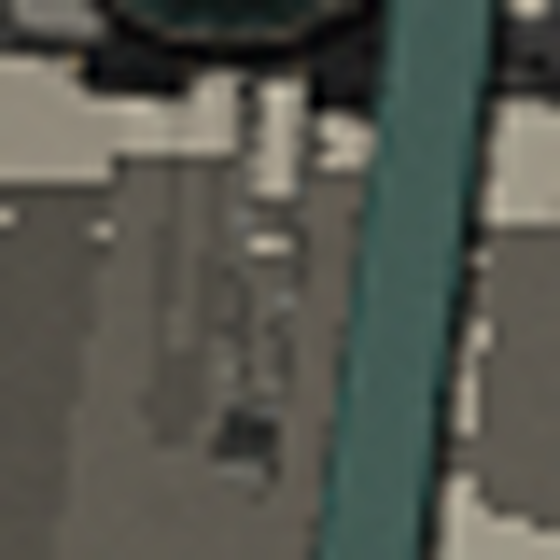

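View pics/s8b.png

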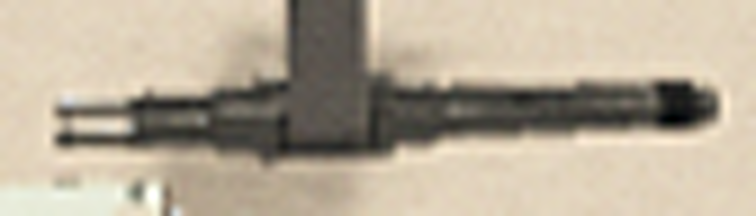

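```bash
python3 - <<'E'
from h import *
a=np.radians(-4.04);u=np.array([np.cos(a),np.sin(a)]);v=np.array([-u[1],u[0]]);p=np.array([.514,.0012])
t=cv2.cvtColor(cv2.imread("pics/t8f.png"),cv2.COLOR_BGR2GRAY)
for k in(-.035,-.045,-.06,-.075,-.09,-.1):
    q=proj("top",[*(p+u*k),.105]);print(k,q.round(1),t[int(round(q[1])),280:296])
E
python3 -m creep '[{"x":0.002,"y":0,"z":-0.01,"yaw":0},{"x":0,"y":0,"z":-0.01,"yaw":0},{"x":0,"y":0,"z":-0.01,"yaw":0},{"x":0,"y":0,"z":0,"yaw":0}]';python3 - <<'E'
from h import *
s=r.camera("side");cv2.imwrite("pics/s9f.png",s);crop(s,270,170,370,240,8,"pics/s9.png")
E
```

```text
-0.035 [289.2 216.9] [ 89  88  76  91  85  73  89  93 125 160 147  77  72  84  82  83]
-0.045 [288.8 220.2] [ 91  89  81  92  86  78  98 109  89  80  67  87  93  91  87  65]
-0.06 [288.3 225.1] [89 75 81 91 77 78 78 73 91 89 87 76 90 92 88 66]
-0.075 [287.8 230.1] [90 78 79 76 79 93 94 81 93 82 67 93 91 85 64 84]
-0.09 [287.3 235.1] [91 76 76 80 96 87 42 44 38 52 94 92 88 71 75 83]
-0.1 [287.  238.4] [ 91  92  92  91  92  96 104 100  91  55  91  90  86  60  88  83]
time: 15.38
ee_pos: [0.515, 0.0016, 0.0706]
tcp_rot: [0.999, -0.036, -0.002, -0.0]
contact_force: [0.5, 0.0, -0.5]
grip_width: 0.0197
```

View pics/s9.png

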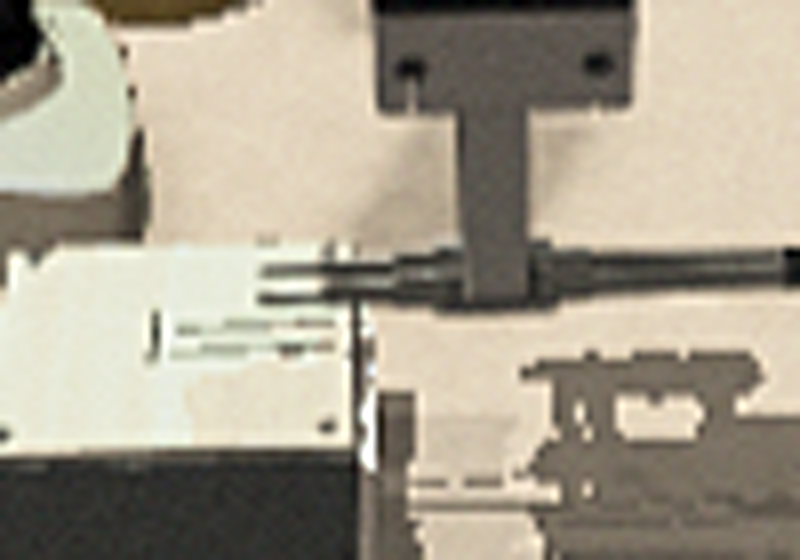

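In the top view the gap between the arms at column 289 matches the predicted axis (289.2). In the side view the tips (crop rows 270/298) hang over the line rows, shifted up by their height. I'll compute that height.

```bash
python3 - <<'E'
from h import *
a=np.radians(-4.04);u=np.array([np.cos(a),np.sin(a)]);v=np.array([-u[1],u[0]]);p=np.array([.5155,.0012])
s=cv2.cvtColor(cv2.imread("pics/s9f.png"),cv2.COLOR_BGR2GRAY)
for c in(303,304,306,308): print(c,list(zip(range(200,218),s[200:218,c])))
for zz in(.066,.07,.074,.078):
    print(zz,[proj("side",[*(p+u*.068+v*k),zz]).round(1) for k in(.0078,-.0078)])
E
```

```text
303 [(200, np.uint8(185)), (201, np.uint8(241)), (202, np.uint8(230)), (203, np.uint8(135)), (204, np.uint8(134)), (205, np.uint8(241)), (206, np.uint8(173)), (207, np.uint8(67)), (208, np.uint8(195)), (209, np.uint8(236)), (210, np.uint8(171)), (211, np.uint8(205)), (212, np.uint8(230)), (213, np.uint8(201)), (214, np.uint8(239)), (215, np.uint8(225)), (216, np.uint8(224)), (217, np.uint8(225))]
304 [(200, np.uint8(189)), (201, np.uint8(241)), (202, np.uint8(227)), (203, np.uint8(129)), (204, np.uint8(140)), (205, np.uint8(246)), (206, np.uint8(196)), (207, np.uint8(69)), (208, np.uint8(197)), (209, np.uint8(233)), (210, np.uint8(198)), (211, np.uint8(239)), (212, np.uint8(217)), (213, np.uint8(171)), (214, np.uint8(236)), (215, np.uint8(228)), (216, np.uint8(222)), (217, np.uint8(223))]
306 [(200, np.uint8(225)), (201, np.uint8(242)), (202, np.uint8(226)), (203, np.uint8(112)), (204, np.uint8(151)), (205, np.uint8(254)), (206, np.uint8(200)), (207, np.uint8(77)), (208, np.uint8(209)), (209, np.uint8(236)), (210, np.uint8(190)), (211, np.uint8(240)), (212, np.uint8(222)), (213, np.uint8(103)), (214, np.uint8(172)), (215, np.uint8(236)), (216, np.uint8(228)), (217, np.uint8(225))]
308 [(200, np.uint8(226)), (201, np.uint8(241)), (202, np.uint8(226)), (203, np.uint8(99)), (204, np.uint8(153)), (205, np.uint8(253)), (206, np.uint8(193)), (207, np.uint8(102)), (208, np.uint8(222)), (209, np.uint8(221)), (210, np.uint8(155)), (211, np.uint8(239)), (212, np.uint8(216)), (213, np.uint8(171)), (214, np.uint8(247)), (215, np.uint8(237)), (216, np.uint8(221)), (217, np.uint8(224))]
0.066 [array([303. , 209.2]), array([303.2, 206. ])]
0.07 [array([303. , 207.7]), array([303.1, 204.5])]
0.074 [array([302.9, 206.3]), array([303. , 203.1])]
0.078 [array([302.8, 204.8]), array([303. , 201.6])]
```

The tips are about 17.5 mm above the plate. I'll lower 7 mm and trim the squeeze slightly, since the width reads about 19.7 mm against 19.5.

```bash
python3 -m creep '[{"x":0.001,"y":0,"z":-0.003,"yaw":0},{"x":0,"y":0,"z":-0.004,"yaw":0},{"x":0,"y":0,"z":0,"yaw":0},{"x":0,"y":0,"z":0,"yaw":0},{"x":0,"y":0,"z":0,"yaw":0}]' 0.795;python3 -m creep '[{"x":0,"y":0,"z":0,"yaw":0},{"x":0,"y":0,"z":0,"yaw":0},{"x":0,"y":0,"z":0,"yaw":0},{"x":0,"y":0,"z":0,"yaw":0}]';python3 - <<'E'
from h import *
s=r.camera("side");cv2.imwrite("pics/s10f.png",s);crop(s,270,170,370,240,8,"pics/s10.png");crop(r.camera("top"),190,90,470,280,2.8,"pics/t10.png")
print([r.sense()[k] for k in("ee_pos","grip_width","contact_force")])
a=np.radians(-4.04);u=np.array([np.cos(a),np.sin(a)]);v=np.array([-u[1],u[0]]);p=r.sense()['ee_pos'][:2]
g=cv2.cvtColor(s,cv2.COLOR_BGR2GRAY)
for c in(304,306,308): print(c,g[203:218,c])
for zz in(.062,.066,.07):
    print(zz,[proj("side",[*(p+u*.068+v*k),zz]).round(1) for k in(.0078,-.0078)])
q=p+u*.07-np.array([.6113,-.0053]);print("tip mid in gauge",q@u,q@v)
E
```

```text
time: 16.05
ee_pos: [0.5172, 0.0014, 0.0655]
tcp_rot: [0.999, -0.036, 0.0, 0.0]
contact_force: [-0.0, 0.3, -0.1]
grip_width: 0.0192
time: 16.55
ee_pos: [0.5171, 0.0015, 0.0653]
tcp_rot: [0.999, -0.036, 0.0, 0.0]
contact_force: [-0.2, -0.3, -0.3]
grip_width: 0.0196
[array([0.51710627, 0.0014473 , 0.0652662 ]), 0.01955787492148932, array([ 0.56326715, -0.13452872, -1.06784811])]
304 [238 214  66 153 250 186  63 179 246 223  92 165 241 224 226]
306 [241 219  61 181 250 139  62 174 245 222 101 179 242 227 225]
308 [229 142  70 188 244 125  71 176 246 217 173 247 228 225 222]
0.062 [array([302.4, 210.7]), array([302.6, 207.5])]
0.066 [array([302.4, 209.3]), array([302.5, 206. ])]
0.07 [array([302.3, 207.8]), array([302.4, 204.6])]
tip mid in gauge -0.02443504031334372 9.431121245929947e-05
```

View pics/s10.png

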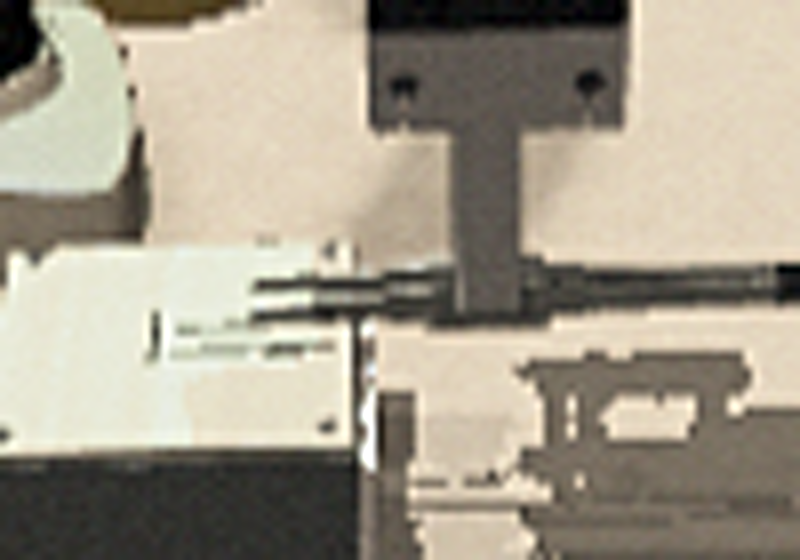

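View pics/t10.png

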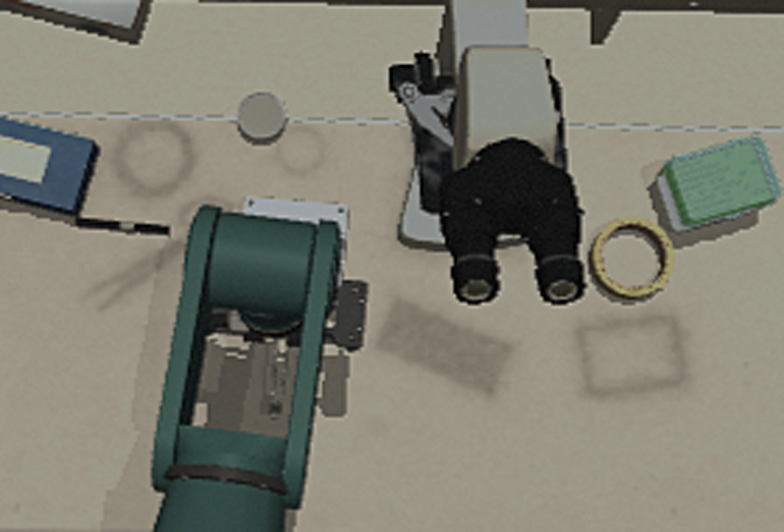

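Rows 205.2/209.0 give about 18.2 mm between tip-bar centres. With bars 3 to 4 mm thick, the gap is about 14.7 mm. The guard (16 mm) also read 15.7, so the width reading is about 0.3 mm low. I'll trim by 0.3 mm, then hand in.

```bash
python3 -m creep '[{"x":0,"y":0,"z":0,"yaw":0},{"x":0,"y":0,"z":0,"yaw":0},{"x":0,"y":0,"z":0,"yaw":0},{"x":0,"y":0,"z":0,"yaw":0},{"x":0,"y":0,"z":0,"yaw":0}]' 0.798;python3 -m creep '[{"x":0,"y":0,"z":0,"yaw":0},{"x":0,"y":0,"z":0,"yaw":0}]';python3 - <<'E'
from h import *
s=r.camera("side");crop(s,270,170,370,240,8,"pics/s11.png");g=cv2.cvtColor(s,cv2.COLOR_BGR2GRAY).astype(float)
for c in(304,305,306,308):
    y=np.arange(203,212);w=np.clip(235-g[203:212,c],0,None);m=y<207
    print(c,(w*y)[m].sum()/w[m].sum(),(w*y)[~m].sum()/w[~m].sum())
print(r.sense()['qvel'].round(4))
E
```

```text
time: 17.27
ee_pos: [0.5171, 0.0015, 0.0653]
tcp_rot: [0.999, -0.036, -0.0, 0.0]
contact_force: [0.3, -0.8, -0.7]
grip_width: 0.019
time: 17.52
ee_pos: [0.5171, 0.0014, 0.0653]
tcp_rot: [0.999, -0.036, 0.0, 0.0]
contact_force: [-0.5, 0.4, 0.0]
grip_width: 0.0193
304 205.25384615384615 209.0068493150685
305 205.2290076335878 208.90031152647975
306 205.22692307692307 208.67355371900825
308 205.14102564102564 208.84839650145773
[-0.0003  0.0004 -0.0019  0.001   0.0008 -0.0034]
```

View pics/s11.png

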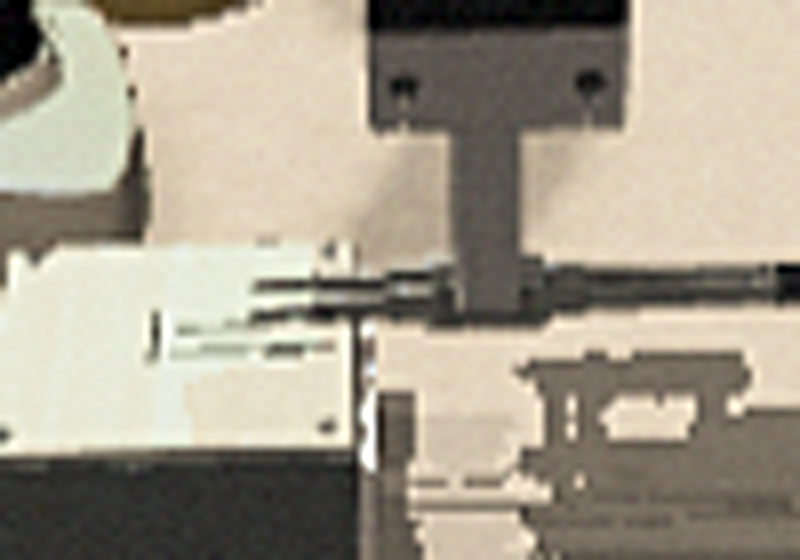

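The tips hang steady at rows 205.2/208.9, about 12 mm over the plate, with the drawer shut. I'm handing in.

```bash
python3 -c "
from cell import r
print(r.finish_job())"
```

```text
the job is handed in; nothing more can be done
None
```

I handed the job in at about 17.6 s, with the gripper still squeezing the tweezers over the two lines. `finish_job` reports no verdict, so these are my own last checks.

- **Guard and drawer:** I set the guard flat on the drawer floor and pushed the drawer to its stop. The force rose while the arm stayed put, and both views show the front flush. I did not see the guard again once the drawer was shut.
- **Tip position:** The middle of the two tips is within about 1 mm of the line axis, at gauge x of about -24 mm. This comes from the arm pose and the heel end in the top view, because the arm hides the tips in that view.
- **Height:** From the side view the tips are about 12 mm above the plate, level, with no contact force.
- **Tip gap:** The last width reading over the finger rests was 19.0–19.3 mm, or about 19.5 mm after correcting for the reading being about 0.3 mm low. That corresponds to a 14 mm gap. The side picture is coarser and suggests 14 to 15 mm, depending on the tip thickness, which is not given. Both values are inside the tolerance.
- **Other objects:** The tape roll, marker and petri dish looked unmoved.

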